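# Press the red heel piece home

## Robot

A 6-joint arm with a two-finger parallel gripper is mounted at the origin on the work surface. World frame = base frame: x ahead of the robot, y to its left, z up, the work surface at z = 0. Lengths are in m, angles in degrees, forces in N, time in s.
With the tool pointing down it reaches from about 0.35 to 0.8 m from the base axis. Payload 7.3 kg.
Tool frame: the origin (TCP) lies between the finger pads; the fingertips stand 19 mm ahead of it and the grasp point (between the pads) is the TCP (manip.tips_ahead is the distance from the TCP to the fingertips, in m); z points along the fingers, y is the line along which they close (so a half turn about z gives the same grasp; the last joint's range is limited). The gripper opens to 85 mm and grips with 20 to 120 N. Pads are 22 mm wide; open, the fingers measure 114 mm over their backs; the gripper's body (76 mm by 85 mm) begins 54 mm behind the grasp point. The pads swing forward as they close: fully open they stand 13 mm farther back than shut.
Start: joints at [-84.225, 19.595, 87.324, -0, 73.075, -8.365], TCP at [0.128, -0.509, 0.25] pointing down, gripper open.
Joint ranges: [-145.02, 145.02], [-44.19, 115.74], [2.07, 154.8], [-57.11, 237.11], [16.16, 152.29], [-177.93, 177.93]. Speed limits (degrees/s): [147.25, 147.25, 180, 180, 180, 180].

## Interface

Orientations are given as a 3x3 rotation matrix whose columns are the frame's x, y, z axes.
In Python, from rig import manip gives the robot as it stands. The module is installed in compiled form; this text tells all that it offers.
- The arm moves only by the tool jog_arm, never from a script. Its argument "commands" is a list of rows, each a list of 3 entries, a list of its own where there are three numbers: the shift along the tool's x, y, z in cm, then the turn about the tool's z in rad, then the opening, from 0 (shut) to 1 (fully open). In form: [[[dx, dy, dz], turn, claw], ...]. A call has 1 to 5 rows; each row shifts and turns the commanded pose from where the row before left it, along the tool's axes as they then stand; what a row does not reach is not made up. A row lasts 1/10 s, in which the tool goes at most 50 mm and 8.59 degrees, less where a joint would pass 70% of its speed; a pose out of reach is approached as far as the arm can. A call with a gripper value outside its range is refused whole. The fingers move at their own pace and stop on an object; "squeeze" is the grip in N (left out, the last holds). Time passes only in rows, so rows that do not move let the fingers close. It gives the time, the measured TCP pose, the force, the opening and the grip force at its end, in the units of the state.
- manip.sense(): the state, without advancing time (a new reading comes with each control period).
- manip.get_image(name): name is "scene" or "top" or "wrist"; returns a dict with "frame" (420x560x3 uint8, red, green, blue), "camera_matrix" (3x3 intrinsics, pixels), "cam_to_world" (4x4, takes a point from camera to world coordinates). Camera axes: x right, y down, z forward; pixel columns grow to the right and rows downward; lengths in m; the calibration is good to about 2 mm. The wrist camera is an equidistant fisheye: a pixel r from the principal point sees the ray r / f radians off the axis. A picture is of the moment at which its call begins. There is no depth.
- manip.job_done(): hands the job in; it is judged then, once.
Trained networks look in a picture, given as the dict that the camera call returned (one of the last four; its "shot" number tells which), for a name from the list of things; names that differ only in an ending like _2 or _b are one class to them, and where a whole thing is asked for, a point or a joint stands for the part that bears it (a point fixed in the world has none). Each returns a list of dicts, best first, with "p" (0 to 1); they miss things now and then, are a little off and sometimes report something else, mostly with a low value. They report only what shows in the picture. A call takes as long as a camera call.
- manip.regions_of(name, picture): "region" (420x560 bool, what is visible of it) and "position" ([column, row] in pixels, amid what is visible of it).
The state is a dict: "t": time; "joint_pos": joint angles; "qvel": joint speeds; "effort": joint torques, N m; "tool_pos": TCP position; "tool_rot": TCP orientation; "contact_force": force on the tool from outside, world axes, zero at the start; "ft_torque": the same for the moment, N m; "grip_width": finger opening in m; "gripper_force": force on a finger pad.
Only numpy, scipy, OpenCV 4.12 (cv2) and the standard library are available. Lean on these libraries where they do the work, as an engineer would, in place of code of your own. Each camera call takes 0.05 s, during which the arm holds its last target. There are 200 camera calls.

## Task

Three shoes stand sole up on their lasts, each with a new heel piece sitting proud on its pins. With the fingertips gently press the red heel piece down until it is flush on its heel, keep it pressed there for two seconds, then withdraw clear of everything. Do not touch the other two shoes, the tin or the spool, and do not lift, push about or tip any shoe.

Things in the scene. Friction and masses are not known exactly. Their poses are not given: they have to be found in the camera images.
- red_stand: Brown leather shoe with a tan sole and the red heel piece. Sole up on an iron last, toe along this frame's +x; loose on the bench, about 2.6 kg. Origin: under the heel's centre, at bench height; z up. Wooden base 30 mm high spans x -50..150, y -50..50 mm. Shoe spans x -34..235, y -45..45 mm, heights 60 to 145 mm, its black heel block to 165 mm.
- blue_stand: Black shoe with the blue heel piece; to be left alone. Sole up on an iron last, toe along this frame's +x; loose on the bench, about 2.6 kg. Origin: under the heel's centre, at bench height; z up. Wooden base 30 mm high spans x -50..150, y -50..50 mm. Shoe spans x -34..235, y -45..45 mm, heights 60 to 145 mm, its black heel block to 165 mm.
- white_stand: Dark blue shoe with the white heel piece; to be left alone. Sole up on an iron last, toe along this frame's +x; loose on the bench, about 2.6 kg. Origin: under the heel's centre, at bench height; z up. Wooden base 30 mm high spans x -50..150, y -50..50 mm. Shoe spans x -34..235, y -45..45 mm, heights 60 to 145 mm, its black heel block to 165 mm.
- red_heel: Red D-shaped level rubber plate, 60 x 60 x 8 mm. Origin: centre of its underside; axes as the stand's. Starts 5 to 8 mm proud of the heel block. Pressed near its middle it slides straight down against about 5 N friction, stays where left and stops on the block; from there the whole shoe springs down 1 mm per 4 N (6 mm at most) and comes back when let go.
- red_seat (a joint): How far the red heel piece has been pressed down into its shoe, m: 0 = 8 mm proud, 0.008 = flush on the heel block.
- red_heel_top (a point): Centre of the upper face of the red heel piece, over its shoe's stand origin; 181 mm above the bench with the piece fully proud (joint 0), 173 mm when flush (the shoe sinks a little more while pressed).
- blue_heel_top (a point): Centre of the upper face of the blue heel piece, over its shoe's stand origin; 181 mm above the bench with the piece fully proud (joint 0), 173 mm when flush (the shoe sinks a little more while pressed). Same piece as the red one but blue; also proud, must stay so.
- white_heel_top (a point): Centre of the upper face of the white heel piece, over its shoe's stand origin; 181 mm above the bench with the piece fully proud (joint 0), 173 mm when flush (the shoe sinks a little more while pressed). Same piece as the red one but white; also proud, must stay so.
- tin: Round polish tin with a brass lid, diameter 73 mm, 28 mm high, loose. Origin: centre of its underside.
- spool: Yellow thread spool standing upright, diameter 40 mm, 50 mm high, loose. Origin: centre of its underside.

How it is judged:
By the outcome, as a careful person would: the job done as asked, in the order asked, and still so for the second after the job is handed in, with the robot touching nothing.
It also fails if it takes over 38 s, if anything falls off the work surface, if the arm or the gripper's body presses on something with over 40 N, if the wrist force passes 120 N, or if a joint passes its speed limit or range.

## Working session

There is one attempt and no reset: what is moved stays moved. The work goes in short steps, Python scripts to look and compute and a tool call to move; the robot and the scene stay as the last step left them, time stands still between calls to the robot, and variables do not carry over. Pictures are saved under pics/ and viewed, at most 10 in all, crops included, and the job is handed in when it is done.

Besides the shell and the picture viewer there is one more tool, called after "Call:" in YAML: its name, and indented under it one key for each argument. jog_arm: Moves the arm, as the interface text tells. Its arguments: {"type":"object","properties":{"commands":{"type":"array"},"squeeze":{"type":"number"}},"required":["commands"]}

```bash
mkdir -p pics; cat > h.py <<'E'
import numpy as np, cv2
from rig import manip
def ray(pic,px):
    K=np.array(pic["camera_matrix"]);T=np.array(pic["cam_to_world"])
    d=np.array([(px[0]-K[0,2])/K[0,0],(px[1]-K[1,2])/K[1,1],1.]);return T[:3,3],T[:3,:3]@d
def onz(pic,px,z):
    o,d=ray(pic,px);return o+d*(z-o[2])/d[2]
def save(pic,n): cv2.imwrite(f"pics/{n}.png",cv2.cvtColor(pic["frame"],cv2.COLOR_RGB2BGR))
E
python3 - <<'E'
from h import *
s=manip.sense();print(s["t"],s["tool_pos"],np.round(s["tool_rot"],3),s["contact_force"],manip.tips_ahead)
for c in ["top","scene"]:
    p=manip.get_image(c);save(p,c+"0");print(c,np.round(p["cam_to_world"],3).tolist())
    for n in ["red_heel","red_stand","blue_heel_top","white_heel_top","tin","spool"]:
        r=manip.regions_of(n,p)
        for q in r[:2]: print(n,round(q["p"],2),np.round(q["position"]),q["region"].sum(),np.round(onz(p,q["position"],.18),3))
E
```

```text
0.0 [ 0.12824755 -0.50871905  0.24962676] [[ 0.97   0.244 -0.   ]
 [ 0.244 -0.97   0.002]
 [ 0.    -0.002 -1.   ]] [-0.06810368  0.37595005  0.25199208] 0.019
top [[0.025, -0.997, 0.072, 0.385], [-1.0, -0.025, -0.006, 0.024], [0.008, -0.072, -0.997, 1.025], [0.0, 0.0, 0.0, 1.0]]
red_heel 0.63 [151. 203.] 857 [0.449 0.27  0.18 ]
red_heel 0.22 [146. 201.] 830 [0.454 0.28  0.18 ]
red_stand 0.91 [163. 171.] 6432 [0.513 0.249 0.18 ]
blue_heel_top 0.81 [450. 155.] 888 [ 0.56 -0.31  0.18]
white_heel_top 0.67 [284. 201.] 909 [0.461 0.013 0.18 ]
tin 0.61 [356. 229.] 843 [ 0.409 -0.129  0.18 ]
spool 0.55 [284. 168.] 5525 [0.524 0.015 0.18 ]
spool 0.49 [221. 241.] 284 [0.38  0.131 0.18 ]
scene [[0.87, 0.35, -0.347, 0.789], [0.493, -0.64, 0.59, -0.505], [-0.015, -0.684, -0.729, 0.787], [0.0, 0.0, 0.0, 1.0]]
red_heel 0.88 [324. 106.] 485 [0.457 0.269 0.18 ]
red_stand 0.67 [346. 151.] 8346 [0.555 0.16  0.18 ]
blue_heel_top 0.62 [203. 364.] 1852 [ 0.562 -0.311  0.18 ]
white_heel_top 0.73 [258. 185.] 798 [0.457 0.004 0.18 ]
tin 0.83 [191. 293.] 1292 [ 0.485 -0.232  0.18 ]
```

View pics/top0.png

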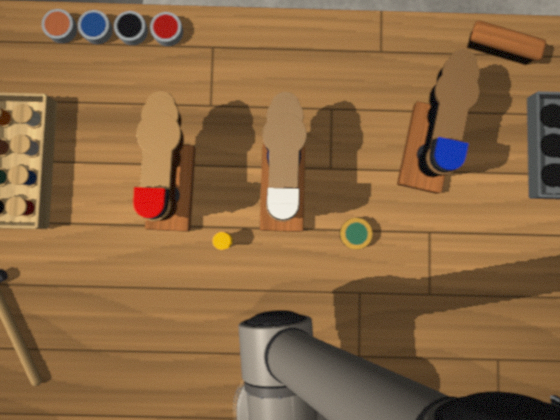

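View pics/scene0.png

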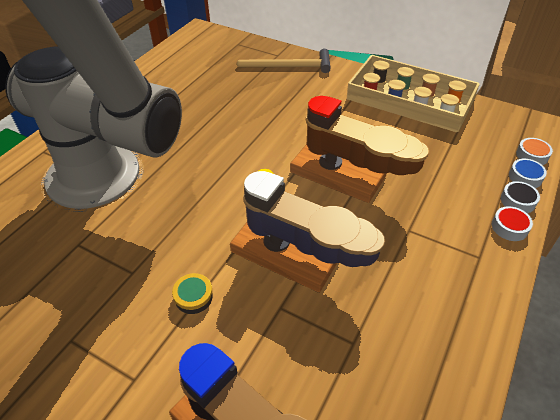

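```bash
python3 - <<'E'
from h import *
for c in ["top","scene"]:
    p=manip.get_image(c)
    f=p["frame"]; hsv=cv2.cvtColor(f,cv2.COLOR_RGB2HSV)
    m=(((hsv[...,0]<6)|(hsv[...,0]>172))&(hsv[...,1]>150)&(hsv[...,2]>90)).astype(np.uint8)
    n,l,st,ce=cv2.connectedComponentsWithStats(m)
    for i in range(1,n):
        if st[i,4]>80:
            cn=cv2.findContours((l==i).astype(np.uint8),0,2)[0][0]
            box=cv2.boxPoints(cv2.minAreaRect(cn))
            print(c,st[i],ce[i],np.round(onz(p,ce[i],.18),4),[np.round(onz(p,b,.18)[:2],3).tolist() for b in box])
E
```

```text
top [154  15  23  23 422] [165.12322275  26.11374408] [0.8041 0.2578 0.18  ] [[0.826, 0.281], [0.828, 0.237], [0.782, 0.235], [0.781, 0.279]]
top [133 187  33  31 852] [148.72887324 201.05985915] [0.4536 0.2742 0.18  ] [[0.423, 0.305], [0.482, 0.304], [0.48, 0.244], [0.421, 0.245]]
scene [308  96  33  22 506] [323.3972332  105.34387352] [0.4553 0.2705 0.18  ] [[0.43, 0.238], [0.41, 0.307], [0.48, 0.304], [0.496, 0.237]]
scene [499 208  31  23 505] [513.75445545 218.93069307] [0.8616 0.1371 0.18  ] [[0.837, 0.119], [0.841, 0.166], [0.887, 0.156], [0.881, 0.11]]
```

The top view shows the red heel at about (149, 201) px, with its shoe's toe pointing along +x. White is at (284, 203), blue at (450, 155), the tin at (356, 233) and the spool at (222, 241). The scene view agrees, and both cameras put the red heel at about (0.453, 0.273). I'll go around at a safe height with the gripper shut.

Call:
jog_arm:
  commands:
    - [[3.8, -1.7, -0.8], 0, 0]
    - [[3.8, -1.7, -0.8], 0, 0]
    - [[3.8, -1.7, -0.8], 0, 0]
    - [[3.8, -1.7, -0.8], 0, 0]
    - [[3.8, -1.7, -0.8], 0, 0]
  squeeze: 20

```text
t: 1.3
tool_pos: [0.2928, -0.3791, 0.2908]
tool_rot: [[0.97, 0.244, 0.0], [0.244, -0.97, -0.0], [0.0, 0.001, -1.0]]
contact_force: [0.9, -0.6, 0.2]
grip_width: 0.0123
gripper_force: 0.0
```

Call:
jog_arm:
  commands:
    - [[3.8, -1.7, -0.8], 0, 0]
    - [[3.8, -1.7, -0.8], 0, 0]
    - [[3.8, -1.7, -0.8], 0, 0]
    - [[3.8, -1.7, -0.8], 0, 0]
    - [[3.8, -1.7, -0.8], 0, 0]

```text
t: 1.8
tool_pos: [0.4564, -0.2501, 0.3308]
tool_rot: [[0.97, 0.244, 0.0], [0.244, -0.97, -0.0], [0.0, 0.0, -1.0]]
contact_force: [0.6, -0.3, -0.4]
grip_width: -0.0001
gripper_force: 0.0
```

Call:
jog_arm:
  commands:
    - [[1.1, -4.2, 0], 0, 0]
    - [[1.1, -4.2, 0], 0, 0]
    - [[1.1, -4.2, 0], 0, 0]
    - [[1.1, -4.2, 0], 0, 0]
    - [[1.1, -4.2, 0], 0, 0]

```text
t: 2.3
tool_pos: [0.457, -0.0326, 0.3304]
tool_rot: [[0.97, 0.244, 0.0], [0.244, -0.97, -0.0], [0.0, 0.0, -1.0]]
contact_force: [0.3, -0.9, -1.0]
grip_width: 0.0002
gripper_force: 0.0
```

Call:
jog_arm:
  commands:
    - [[1.1, -4.2, 0], 0, 0]
    - [[1.1, -4.2, 0], 0, 0]
    - [[1.1, -4.2, 0], 0, 0]
    - [[1.1, -4.2, 0], 0, 0]
    - [[0, 0, 0], 0, 0]

```text
t: 2.8
tool_pos: [0.4583, 0.1437, 0.3302]
tool_rot: [[0.968, 0.25, 0.0], [0.25, -0.968, 0.002], [0.0, -0.002, -1.0]]
contact_force: [0.8, -0.8, 0.8]
grip_width: 0.0001
gripper_force: 0.0
```

Call:
jog_arm:
  commands:
    - [[0.7, -3.2, 1.0], 0, 0]
    - [[0.7, -3.2, 1.0], 0, 0]
    - [[0.7, -3.2, 1.5], 0, 0]
    - [[0.7, -3.1, 1.5], 0, 0]
    - [[0, 0, 1.0], 0, 0]

```text
t: 3.3
tool_pos: [0.4545, 0.2716, 0.2689]
tool_rot: [[0.969, 0.247, -0.001], [0.247, -0.969, 0.0], [-0.001, -0.001, -1.0]]
contact_force: [-0.5, -0.1, -0.3]
grip_width: 0.0001
gripper_force: 0.0
```

```bash
python3 - <<'E'
from h import *
for c in ["wrist","scene"]:
    p=manip.get_image(c);save(p,c+"1")
    K=np.array(p["camera_matrix"]);T=np.array(p["cam_to_world"])
    r=manip.regions_of("red_heel",p)
    for q in r[:2]:
        px=np.array(q["position"])
        if c=="wrist":
            for nm,pp in [("pos",px)]+[("box",b) for b in cv2.boxPoints(cv2.minAreaRect(cv2.findContours(q["region"].astype(np.uint8),0,2)[0][0]))]:
                v=(pp-K[:2,2])/np.array([K[0,0],K[1,1]]);th=np.hypot(*v)
                d=np.r_[v/th*np.sin(th),np.cos(th)]; d=T[:3,:3]@d
                print(nm,q["p"],np.round(pp),np.round(T[:3,3]+d*(.18-T[2,3])/d[2],4))
        else: print(c,q["p"],px,np.round(onz(p,px,.18),4))
s=manip.sense();print(s["t"],s["tool_pos"],s["contact_force"])
E
```

```text
pos 0.97 [271. 214.] [0.4583 0.2802 0.18  ]
box 0.97 [221. 249.] [0.4232 0.3091 0.18  ]
box 0.97 [245. 169.] [0.4841 0.3048 0.18  ]
box 0.97 [330. 194.] [0.4815 0.245  0.18  ]
box 0.97 [306. 274.] [0.4189 0.2441 0.18  ]
scene 0.32 [260.4 183.7] [0.4581 0.0094 0.18  ]
3.5 [0.45532308 0.26827575 0.27058865] [-0.39654894 -0.96906501  0.90831922]
```

View pics/wrist1.png

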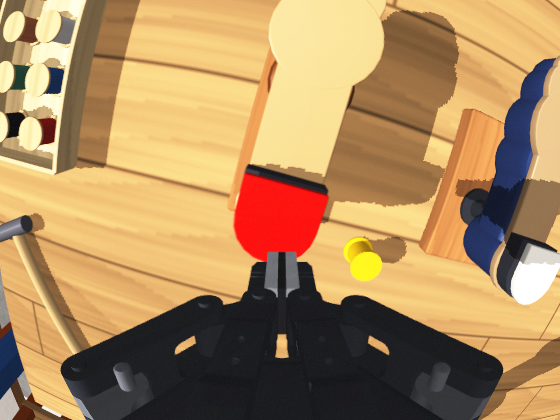

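View pics/scene1.png

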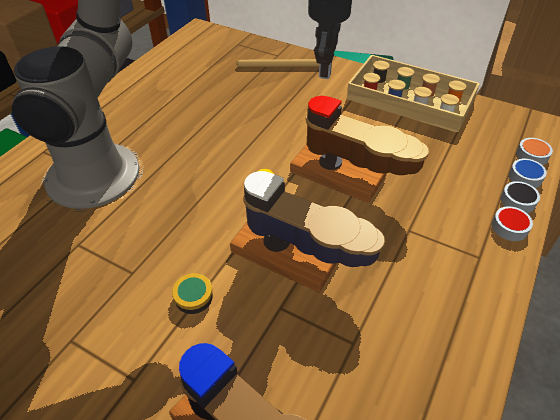

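The wrist view shows the red D at (271, 214) px, just ahead of the shut fingertips. The bounding-box centre works out to about (0.452, 0.2755). I'll correct the position slightly and come down.

Call:
jog_arm:
  commands:
    - [[-0.1, -0.7, 1.5], 0, 0]
    - [[0, 0, 1.8], 0, 0]
    - [[0, 0, 1.5], 0, 0]
    - [[0, 0, 0.8], 0, 0]
    - [[0, 0, 0], 0, 0]

```text
t: 4.0
tool_pos: [0.4525, 0.2749, 0.2141]
tool_rot: [[0.97, 0.243, -0.001], [0.243, -0.97, -0.001], [-0.001, 0.0, -1.0]]
contact_force: [0.3, -0.4, -0.2]
grip_width: 0.0003
gripper_force: 0.0
```

Call:
jog_arm:
  commands:
    - [[0, 0, 0], 0, 0]
    - [[0, 0, 0], 0, 0]

```text
t: 4.2
tool_pos: [0.4529, 0.2758, 0.2153]
tool_rot: [[0.97, 0.244, 0.002], [0.244, -0.97, 0.001], [0.002, -0.0, -1.0]]
contact_force: [0.3, -0.1, -0.2]
grip_width: 0.0
gripper_force: 0.0
```

Call:
jog_arm:
  commands:
    - [[0, 0, 0.4], 0, 0]
    - [[0, 0, 0.4], 0, 0]
    - [[0, 0, 0.3], 0, 0]
    - [[0, 0, 0.1], 0, 0]
    - [[0, 0, 0.1], 0, 0]

```text
t: 4.7
tool_pos: [0.4523, 0.2759, 0.201]
tool_rot: [[0.97, 0.244, -0.0], [0.244, -0.97, -0.0], [-0.0, 0.0, -1.0]]
contact_force: [-0.4, 0.2, 0.5]
grip_width: 0.0001
gripper_force: 0.0
```

Call:
jog_arm:
  commands:
    - [[0, 0, 0.1], 0, 0]
    - [[0, 0, 0.1], 0, 0]
    - [[0, 0, 0.1], 0, 0]
    - [[0, 0, 0], 0, 0]

```text
t: 5.1
tool_pos: [0.4524, 0.2759, 0.1986]
tool_rot: [[0.97, 0.244, 0.0], [0.244, -0.97, 0.0], [0.0, -0.0, -1.0]]
contact_force: [-0.8, -0.2, 4.4]
grip_width: 0.0005
gripper_force: 1.7
```

Call:
jog_arm:
  commands:
    - [[0, 0, 0.1], 0, 0]
    - [[0, 0, 0.1], 0, 0]
    - [[0, 0, 0.1], 0, 0]
    - [[0, 0, 0], 0, 0]

```text
t: 5.5
tool_pos: [0.4524, 0.2759, 0.1953]
tool_rot: [[0.97, 0.244, 0.0], [0.244, -0.97, 0.0], [0.0, -0.0, -1.0]]
contact_force: [-0.9, -0.0, 3.6]
grip_width: -0.0001
gripper_force: 2.3
```

Call:
jog_arm:
  commands:
    - [[0, 0, 0.1], 0, 0]
    - [[0, 0, 0.1], 0, 0]
    - [[0, 0, 0], 0, 0]

```text
t: 5.8
tool_pos: [0.4524, 0.2759, 0.1931]
tool_rot: [[0.97, 0.244, 0.0], [0.244, -0.97, -0.0], [0.0, 0.0, -1.0]]
contact_force: [-0.9, 1.0, 4.6]
grip_width: 0.0003
gripper_force: 2.2
```

Call:
jog_arm:
  commands:
    - [[0, 0, 0.1], 0, 0]
    - [[0, 0, 0.1], 0, 0]
    - [[0, 0, 0], 0, 0]

```text
t: 6.1
tool_pos: [0.4524, 0.2759, 0.1912]
tool_rot: [[0.97, 0.244, 0.0], [0.244, -0.97, 0.0], [0.0, 0.0, -1.0]]
contact_force: [-1.5, 0.1, 4.3]
grip_width: -0.0
gripper_force: 2.2
```

Call:
jog_arm:
  commands:
    - [[0, 0, 0.1], 0, 0]
    - [[0, 0, 0], 0, 0]

```text
t: 6.3
tool_pos: [0.4524, 0.2759, 0.1904]
tool_rot: [[0.97, 0.244, 0.0], [0.244, -0.97, 0.0], [0.0, 0.0, -1.0]]
contact_force: [-1.9, -0.0, 6.7]
grip_width: 0.0002
gripper_force: 3.3
```

Call:
jog_arm:
  commands:
    - [[0, 0, 0.1], 0, 0]
    - [[0, 0, 0], 0, 0]

```text
t: 6.5
tool_pos: [0.4524, 0.2759, 0.1897]
tool_rot: [[0.97, 0.244, 0.001], [0.244, -0.97, 0.0], [0.001, 0.0, -1.0]]
contact_force: [-2.3, -1.4, 9.6]
grip_width: 0.0003
gripper_force: 4.5
```

Call:
jog_arm:
  commands:
    - [[0, 0, 0.1], 0, 0]
    - [[0, 0, 0], 0, 0]

```text
t: 6.7
tool_pos: [0.4525, 0.2759, 0.1891]
tool_rot: [[0.97, 0.244, 0.001], [0.244, -0.97, 0.0], [0.001, 0.0, -1.0]]
contact_force: [-3.4, -1.5, 12.3]
grip_width: 0.0001
gripper_force: 5.8
```

The force is now rising at about 4 N per mm, which means the piece is seated and the shoe is springing down. I'll hold here.

Call:
jog_arm:
  commands:
    - [[0, 0, 0], 0, 0]
    - [[0, 0, 0], 0, 0]
    - [[0, 0, 0], 0, 0]
    - [[0, 0, 0], 0, 0]
    - [[0, 0, 0], 0, 0]

```text
t: 7.2
tool_pos: [0.4524, 0.2759, 0.1892]
tool_rot: [[0.97, 0.244, 0.001], [0.244, -0.97, 0.0], [0.001, -0.0, -1.0]]
contact_force: [-2.6, -1.1, 11.3]
grip_width: 0.0
gripper_force: 5.6
```

Call:
jog_arm:
  commands:
    - [[0, 0, 0], 0, 0]
    - [[0, 0, 0], 0, 0]
    - [[0, 0, 0], 0, 0]
    - [[0, 0, 0], 0, 0]
    - [[0, 0, 0], 0, 0]

```text
t: 7.7
tool_pos: [0.4524, 0.2759, 0.1892]
tool_rot: [[0.97, 0.244, 0.001], [0.244, -0.97, 0.0], [0.001, -0.0, -1.0]]
contact_force: [-2.1, -1.9, 11.7]
grip_width: 0.0001
gripper_force: 5.6
```

Call:
jog_arm:
  commands:
    - [[0, 0, 0], 0, 0]
    - [[0, 0, 0], 0, 0]
    - [[0, 0, 0], 0, 0]
    - [[0, 0, 0], 0, 0]
    - [[0, 0, 0], 0, 0]

```text
t: 8.2
tool_pos: [0.4524, 0.2759, 0.1892]
tool_rot: [[0.97, 0.244, 0.001], [0.244, -0.97, 0.0], [0.001, 0.0, -1.0]]
contact_force: [-2.6, -0.3, 11.7]
grip_width: 0.0
gripper_force: 5.6
```

Call:
jog_arm:
  commands:
    - [[0, 0, 0], 0, 0]
    - [[0, 0, 0], 0, 0]
    - [[0, 0, 0], 0, 0]
    - [[0, 0, 0], 0, 0]
    - [[0, 0, 0], 0, 0]

```text
t: 8.7
tool_pos: [0.4524, 0.2759, 0.1892]
tool_rot: [[0.97, 0.244, 0.001], [0.244, -0.97, 0.0], [0.001, -0.0, -1.0]]
contact_force: [-3.1, -1.2, 11.3]
grip_width: 0.0001
gripper_force: 5.6
```

Call:
jog_arm:
  commands:
    - [[0, 0, 0], 0, 0]
    - [[0, 0, 0], 0, 0]
    - [[0, 0, 0], 0, 0]
    - [[0, 0, 0], 0, 0]
    - [[0, 0, 0], 0, 0]

```text
t: 9.2
tool_pos: [0.4525, 0.2759, 0.1892]
tool_rot: [[0.97, 0.244, 0.001], [0.244, -0.97, 0.0], [0.001, -0.0, -1.0]]
contact_force: [-1.7, -0.3, 10.4]
grip_width: 0.0001
gripper_force: 5.6
```

Call:
jog_arm:
  commands:
    - [[0, 0, 0], 0, 0]
    - [[0, 0, 0], 0, 0]
    - [[0, 0, 0], 0, 0]

```text
t: 9.5
tool_pos: [0.4524, 0.2759, 0.1892]
tool_rot: [[0.97, 0.244, 0.001], [0.244, -0.97, 0.0], [0.001, -0.0, -1.0]]
contact_force: [-2.2, -2.0, 11.4]
grip_width: 0.0003
gripper_force: 5.6
```

Held for about 3 s. Now I'll withdraw, gently at first.

Call:
jog_arm:
  commands:
    - [[0, 0, -0.1], 0, 0]
    - [[0, 0, -0.2], 0, 0]
    - [[0, 0, -0.3], 0, 0]
    - [[0, 0, -0.5], 0, 0]
    - [[0, 0, -1.0], 0, 0]

```text
t: 10.0
tool_pos: [0.4519, 0.2756, 0.2087]
tool_rot: [[0.97, 0.244, -0.002], [0.244, -0.97, -0.001], [-0.002, 0.001, -1.0]]
contact_force: [0.4, -0.4, -1.2]
grip_width: 0.0001
gripper_force: 0.0
```

Call:
jog_arm:
  commands:
    - [[0, 0, -2], 0, 0]
    - [[0, 0, -2], 0, 0]
    - [[0, 0, -3], 0, 0]
    - [[0, 0, -3], 0, 0]
    - [[0, 0, -2], 0, 0]

```text
t: 10.5
tool_pos: [0.4526, 0.276, 0.3321]
tool_rot: [[0.97, 0.244, 0.003], [0.244, -0.97, 0.001], [0.003, -0.0, -1.0]]
contact_force: [-0.7, 0.8, -0.7]
grip_width: -0.0002
gripper_force: 0.0
```

Call:
jog_arm:
  commands:
    - [[0, 0, 0], 0, 0]
    - [[0, 0, 0], 0, 0]
    - [[0, 0, 0], 0, 0]

```text
t: 10.8
tool_pos: [0.4518, 0.2756, 0.328]
tool_rot: [[0.97, 0.244, -0.002], [0.244, -0.97, -0.001], [-0.002, 0.0, -1.0]]
contact_force: [-0.2, 0.6, 0.1]
grip_width: -0.0002
gripper_force: 0.0
```

```bash
python3 - <<'E'
from h import *
p=manip.get_image("scene");save(p,"scene2")
a=cv2.imread("pics/scene1.png")[80:220,230:440];b=cv2.imread("pics/scene2.png")[80:220,230:440]
cv2.imwrite("pics/cmp.png",np.vstack([cv2.resize(x,None,fx=2.1,fy=2.1) for x in (a,b)]))
p=manip.get_image("wrist");save(p,"wrist2")
s=manip.sense();print(s["t"],s["tool_pos"],s["contact_force"])
E
```

```text
10.9 [0.45194965 0.27565437 0.32803601] [0.36304393 0.47144743 0.19415308]
```

View pics/cmp.png

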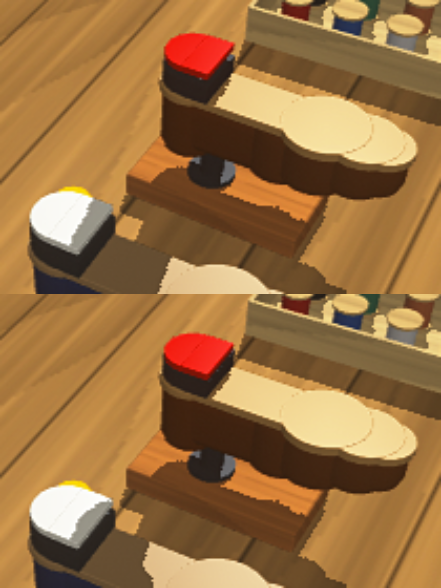

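The before/after crop (red heel at about (200, 55) px above and (200, 355) px below) shows the heel piece lower and sitting on its block. The shoe, stand and white shoe haven't moved.

```bash
python3 -c "
from rig import manip
print(manip.job_done())"
```

```text
the job is handed in; nothing more can be done
None
```

I pressed the red heel piece flush, held it at about 11 N for roughly 3 s, then withdrew clear and handed the job in at about 11 s; the red and white shoes looked unmoved in the final picture, and the arm stayed well clear of the blue shoe, tin and spool.

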